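# Retension the quick-release hold-down of a sieve shaker

### The job

The hold-down bar over the sieve stack on the small bench shaker has worked slack: flip its cam lever over past upright so that it stays open on its own, then screw the wing nut down (clockwise from above) until the bar's rubber foot just rests on the lid, finger-tight and no more. Then flip the cam lever fully closed so that the stack is held tight in its seat, without pushing aside the things standing around the shaker.

Things in the scene. Friction and masses are not known exactly. Their poses are not given: they have to be found in the camera images.
- shaker: fixed bench sieve shaker: white case 170 x 222 mm, 65 mm high, aluminium plate on top (80 mm up) with two upright 11 mm rods: left (y = +78 mm) with the cam lever, right (y = -78 mm) with the wing nut. Origin: centre of its underside on the worktop; x to its back (knob and display are in front), y to its left, z up
- bar_middle (a point): middle of the hold-down bar's upper face, about 190 mm up. The bar (30 mm wide, 10 mm thick) runs along the shaker's y from rod to rod over the sieves. Its left end rises 5.6 mm when the lever opens; its right end is sprung up against the nut's underside. Level when properly set and closed
- lever_pivot (a point): the cam lever's pivot pin, on the left rod 214 mm above the worktop; the pin runs along the shaker's x, so that the lever swings in the upright plane through both rods
- lever_grip (a point): middle of the cam lever's black round grip (15 mm thick, 32 mm long along the lever), 76 mm from the pivot; the lever ends 100 mm from the pivot, its steel shank is 9 mm thick. The point moves with the lever
- cam_lever (a joint): lever angle (rad). 0 = closed: it leans over the bar towards the nut, 40 degrees above level; grows as it is pushed up and over to the left; 0.87 = upright; 1.9 = fully open at its stop, leaning outwards 31 degrees above level. Slack, it stays where left (friction 0.05 N m); closing under tension takes up to about 0.35 N m, most in mid-swing; below 0.2 it is over centre and holds itself shut
- nut_center (a point): centre of the steel wing nut on the right rod's axis, 16 mm above the nut's underside. Hub 25 mm thick; two opposite wings, 9 mm thick, reach 36 mm from the axis and stand 8 to 29 mm above the underside; the rod ends 236 mm above the worktop. The frame turns and sinks with the nut: x along the wings, z up
- wing_nut (a joint): turn of the wing nut (rad), 0 to 17, growing clockwise seen from above, which lowers the nut and the bar's right end 5 mm a turn (6.28 rad). At 0 the wings lie along the shaker's x. Starts slack, at 0.6 to 5.7; with the lever open the foot first touches the lid at about 11. Slack, about 2 N on a wing turns it; from 11 on it gets stiffer (about 5 N at 16)
- foot_face (a point): middle of the underside of the slightly domed rubber foot (34 mm across) below the middle of the bar, which presses on the lid
- foot (a joint): how far the foot's stiff spring is pressed in (m), 0 = foot free of the lid or barely touching, 30 N per mm; 2 to 3.5 mm is a well clamped stack
- lid_top (a point): centre of the lid's upper face on the loose stack of round steel test sieves (103 mm across, 85 mm high, 0.7 kg), which stands in a 4 mm high seat ring on the shaker's plate
- sieve_stack: the same stack of sieves; origin at the centre of its underside
- spare_sieve: a spare steel test sieve (104 mm across, 30 mm high) lying right of the shaker: leave alone; origin at the centre of its underside
- sample_jar: a small clear jar with white lid (47 mm across, 37 mm high) near the shaker's front right: leave alone; origin at its underside
- dark_jar: a small clear jar with black lid (41 mm across, 33 mm high) behind the shaker on the right: leave alone; origin at its underside
- amber_bottle: a brown bottle (58 mm across, 112 mm high) on the bench right of and behind the shaker: leave alone; origin at its underside
Not all that is in view belongs to the job. Of the things shaped like the sieve_stack, the bare steel one is meant.

How it is judged:
On the way, in this order (a step that is already met when the one before it is completed fails the run):
1. the cam lever has been flipped over to its open side and stays there (value of joint cam_lever above 1.4 rad and contact force between each of the arm, the fingers and cam_lever below 0.1 N), for 0.2 s.
2. with the lever open, the wing nut has been screwed down until the foot is about on the lid (within about half a turn) (value of joint cam_lever above 1.3 rad and value of joint wing_nut above 9 rad), for 0.2 s.
At the end, for the whole second after the job is handed in: the cam lever is fully closed (within 0.12 rad of its stop), the foot presses on the lid with its spring in by 1.5 to 4.5 mm (neither slack nor overtightened), and the stack stands level in its seat, within 5 mm of the shaker's middle (value of joint cam_lever below 0.12 rad and value of joint foot between 0.0015 and 0.0045 m and horizontal distance between sieve_stack and shaker below 0.005 m and angle between sieve_stack's own z axis and vertical below 0.03 rad); the robot touches nothing.
It fails at once if a bystander (spare sieve, jars or brown bottle) is pushed more than 3 cm (distance of any of spare_sieve, sample_jar, dark_jar, amber_bottle from where it was at the start of the episode above 0.03 m).
It also fails if it takes over 67 s, if anything falls off the work surface, if the arm or the gripper's body presses on something with over 40 N, if the wrist force passes 120 N, or if a joint passes its speed limit or range.

### The arm

A 6-joint arm with a two-finger parallel gripper is mounted at the origin on a cart in front of the work surface, level with it; the furniture and walls round the work are solid. World frame = base frame: x ahead of the robot, y to its left, z up, the work surface at z = 0. Lengths are in m, angles in rad, forces in N, time in s.
With the tool pointing down it reaches from about 0.25 to 0.775 m from the base axis. Payload 4 kg.
Tool frame: the origin (TCP) lies at the very end of the fingers, on their centre line; the grasp point (between the pads) lies 19 mm behind it; z points along the fingers, y is the direction in which the jaws open and shut (so a half turn about z gives the same grasp; the last joint's range is limited). The gripper opens to 85 mm and grips with 20 to 120 N. Pads are 22 mm wide; open, the fingers measure 114 mm over their backs; the gripper's body (76 mm by 85 mm) begins 54 mm behind the grasp point. The pads swing forward as they close: fully open they stand 13 mm farther back than shut.
Start: joints at [1.126, 0.087, 1.371, -0, 1.684, -0.103], TCP at [0.184, 0.518, 0.231] pointing down, gripper open.
Joint ranges: [-3.1, 3.1], [-0.76, 2.03], [0.27, 2.55], [-1.08, 4.22], [0.17, 2.65], [-2.57, 2.57]. Speed limits (rad/s): [2.79, 2.79, 3.14, 3.14, 3.14, 3.14].

### API

Orientations are given as a 3x3 rotation matrix whose columns are the frame's x, y, z axes.
In Python, from cell import robot gives the robot as it stands.
- The arm moves only by the tool send_rows, never from a script. Its argument "rows" is a list of rows, each a list of 3 entries, a list of its own where there are three numbers: the shift along the tool's x, y, z in mm, then the turn about the tool's z in rad, then the finger opening in mm, from 0 to 85.4. A call has 1 to 20 rows; each row is the pose to reach, as a shift and turn from the pose measured when the call began, along the tool's axes at that moment; what a row does not reach only later rows make up. A row lasts 1/8 s, in which the tool goes at most 62.5 mm and 10.7 degrees, less where a joint would pass 70% of its speed; a pose out of reach is approached as far as the arm can. A call with a gripper value outside its range is refused whole. The fingers move at their own pace and stop on an object; "newtons" is the grip in N (left out, the last holds). Time passes only in rows, so rows that repeat a pose let the fingers close. It gives the time, the measured TCP pose, the force and the opening at its end, in the units of the state.
- robot.get_state(): the state, without advancing time (a new reading comes with each control period).
- robot.camera(name): name is "side" or "top"; returns a dict with "img" (384x512x3 uint8, red, green, blue), "fx", "fy", "cx", "cy" (pixels), "k1" (the pictures are not rectified: a ray, as slopes to the right and down, at radius r is drawn at 1 + k1 r^2 times it, then the intrinsics apply), "rvec" (rotation vector, rad) and "tvec" (3), from world to camera coordinates, as OpenCV has them. Camera axes: x right, y down, z forward; pixel columns grow to the right and rows downward; lengths in m; the calibration is good to about 2 mm. A picture is of the moment at which its call begins. There is no depth.
- robot.job_done(): hands the job in, once; it reports no verdict.
Trained networks look in a picture, given as the dict that the camera call returned (one of the last four; its "shot" number tells which), for a name from the list of things; names that differ only in an ending like _2 or _b are one class to them, and where a whole thing is asked for, a point or a joint stands for the part that bears it (a point fixed in the world has none). Each returns a list of dicts, best first, with "p" (0 to 1); they miss things now and then, are a little off and sometimes report something else, mostly with a low value. They report only what shows in the picture. A call takes as long as a camera call. They do not tell look-alikes from the thing itself.
- robot.find_in(picture, query): "bbox" ([left, top, right, bottom] in pixels, round what is visible of it).
- robot.mark_of(picture, query): "at" ([column, row] in pixels: a listed point, or the origin of a listed thing).
The state is a dict: "time": time; "joints": joint angles; "dq": joint speeds; "tau": joint torques, N m; "tool_pos": TCP position; "ee_rot": TCP orientation; "wrist_force": force on the tool from outside, world axes, zero at the start; "ft_torque": the same for the moment, N m; "opening": finger opening in m.
Only numpy, scipy, OpenCV 4.12 (cv2) and the standard library are available. Lean on these libraries where they do the work, as an engineer would, in place of code of your own. Each camera call takes 0.05 s, during which the arm holds its last target.

## Working session

There is one attempt and no reset: what is moved stays moved. The work goes in short steps, Python scripts to look and compute and a tool call to move; the robot and the scene stay as the last step left them, time stands still between calls to the robot, and variables do not carry over. Pictures are saved under pics/ and viewed, and the job is handed in when it is done.

Besides the shell and the picture viewer there is one more tool, called as name(argument=value, ...) on one line, values as JSON. send_rows: Moves the arm, as the interface text tells. Its arguments: {"type":"object","properties":{"rows":{"type":"array","items":{"type":"array"}},"newtons":{"type":"number"}},"required":["rows"]}

```bash
mkdir -p pics; ls
cat > h.py <<'E'
import numpy as np, cv2, json
from cell import robot
def save(p,n): cv2.imwrite('pics/'+n+'.png',cv2.cvtColor(p['img'],cv2.COLOR_RGB2BGR))
def proj(p,X):
    R,_=cv2.Rodrigues(np.array(p['rvec'],float)); c=(R@np.atleast_2d(X).T).T+np.array(p['tvec'])
    s=c[:,:2]/c[:,2:]; r2=(s**2).sum(1,keepdims=True); s=s*(1+p['k1']*r2)
    return s*[p['fx'],p['fy']]+[p['cx'],p['cy']]
def ray(p,uv):
    d=(np.array(uv,float)-[p['cx'],p['cy']])/[p['fx'],p['fy']]; s=d.copy()
    for _ in range(30): s=d/(1+p['k1']*(s@s))
    R,_=cv2.Rodrigues(np.array(p['rvec'],float)); 
    return -R.T@np.array(p['tvec']), R.T@np.array([s[0],s[1],1.])
def atz(p,uv,z):
    o,d=ray(p,uv); return o+d*(z-o[2])/d[2]
def tri(ps,uvs):
    A=np.zeros((3,3));b=np.zeros(3)
    for p,u in zip(ps,uvs):
        o,d=ray(p,u); d/=np.linalg.norm(d); M=np.eye(3)-np.outer(d,d); A+=M;b+=M@o
    X=np.linalg.solve(A,b); return X,[float(np.linalg.norm(proj(p,X)[0]-u)) for p,u in zip(ps,uvs)]
E
python3 - <<'E'
from h import *
np.set_printoptions(precision=4,suppress=True)
s=robot.get_state();print(s)
ps=[robot.camera(n) for n in('side','top')]
for p,n in zip(ps,('side','top')):
    save(p,n+'0'); print(n,{k:v for k,v in p.items() if k!='img'})
for q in ['shaker','bar_middle','lever_pivot','lever_grip','nut_center','foot_face','lid_top','sieve_stack','spare_sieve','sample_jar','dark_jar','amber_bottle']:
    m=[robot.mark_of(p,q) for p in ps]
    print(q,[[(np.round(a['at'],1).tolist(),round(a['p'],2)) for a in x[:3]] for x in m])
    if all(m): X=tri(ps,[x[0]['at'] for x in m]);print('   ',X)
E
```

```text
pics
{'time': 0.0, 'joints': array([ 1.1259,  0.088 ,  1.3723,  0.    ,  1.6836, -0.1031]), 'dq': array([ 0.0004, -0.0012,  0.0009, -0.0006, -0.0001,  0.0009]), 'tau': array([  0.0014, -35.186 , -31.3278,  -0.0001,   0.0107,   0.    ]), 'tool_pos': array([0.1841, 0.5177, 0.2301]), 'ee_rot': array([[-0.9422,  0.3352, -0.001 ],
       [ 0.3352,  0.9422, -0.002 ],
       [ 0.0002, -0.0022, -1.    ]]), 'wrist_force': array([0.109 , 0.5975, 0.2074]), 'ft_torque': array([-0.0031, -0.0264, -0.0246]), 'opening': 0.08554267512865159}
side {'fx': 370.0570929395138, 'fy': 370.0570929395138, 'cx': 250.75962169585645, 'cy': 191.05669282755164, 'k1': -0.1213538699162604, 'rvec': array([ 0.104 ,  2.7068, -1.5547]), 'tvec': array([0.5782, 0.1463, 1.0912]), 'shot': 1}
top {'fx': 411.6611484303847, 'fy': 411.6611484303847, 'cx': 259.5929416312704, 'cy': 192.86770590591541, 'k1': -0.015127902079097949, 'rvec': array([ 2.1704, -2.0402,  0.2258]), 'tvec': array([-0.069 ,  0.621 ,  1.0359]), 'shot': 2}
shaker [[([256.8, 262.1], 0.84)], [([231.8, 216.8], 0.59)]]
    (array([ 0.5656,  0.044 , -0.0024]), [0.
[... 1291 characters left out ...]
0.523019456296087])
spare_sieve [[([269.2, 213.8], 0.63)], [([311.0, 243.5], 0.81)]]
    (array([ 0.5049, -0.1808,  0.0056]), [0.43655591831468626, 0.5224744882991056])
sample_jar [[([314.2, 257.6], 0.77)], [([222.6, 272.5], 0.82)]]
    (array([0.4086, 0.0566, 0.0124]), [0.507237823909141, 0.5255052393065119])
dark_jar [[([218.7, 229.3], 0.68), ([268.8, 181.0], 0.52), ([257.6, 260.5], 0.42)], [([292.0, 187.6], 0.77), ([231.6, 217.1], 0.52), ([218.1, 194.4], 0.17)]]
    (array([ 0.6673, -0.1226, -0.0057]), [1.8436116983432547, 2.0255051936769606])
amber_bottle [[([234.6, 206.2], 0.62)], [([330.3, 207.1], 0.81)]]
    (array([ 0.6138, -0.2317,  0.0084]), [1.5389972437962407, 1.858604695331567])
```

Run:
```python
import cv2
a=cv2.imread('pics/side0.png');b=cv2.imread('pics/top0.png')
cv2.imwrite('pics/s0c.png',cv2.resize(a[130:340,130:380],None,fx=2.8,fy=2.8,interpolation=cv2.INTER_CUBIC))
cv2.imwrite('pics/t0c.png',cv2.resize(b[110:300,110:370],None,fx=3,fy=3,interpolation=cv2.INTER_CUBIC))
```

```text
(no output)
```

View pics/s0c.png

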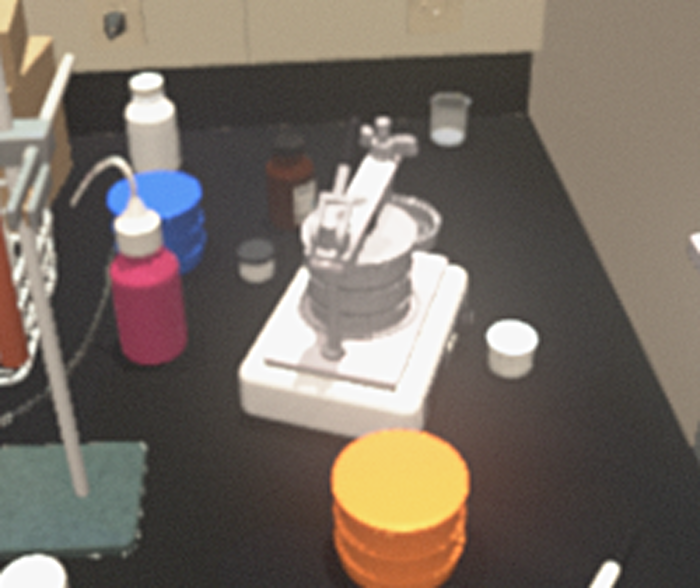

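View pics/t0c.png

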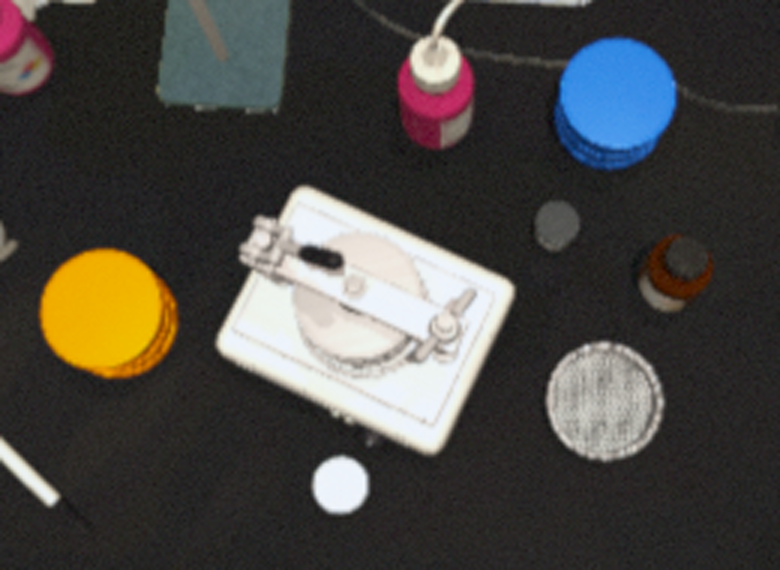

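View pics/side0.png

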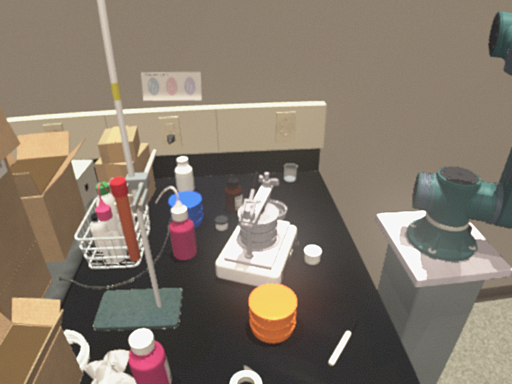

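```bash
cat >> h.py <<'E'
def RZ(a): return np.array([[np.cos(a),-np.sin(a),0],[np.sin(a),np.cos(a),0],[0,0,1]])
def sh(P,X): return (RZ(P[2])@np.atleast_2d(X).T).T+[P[0],P[1],0]
E
cat > fit.py <<'E'
from h import *
from scipy.optimize import least_squares
np.set_printoptions(precision=4,suppress=True)
ps=[robot.camera(n) for n in('side','top')]
pts={'shaker':(0,0,0),'lever_pivot':(0,.078,.214),'lever_grip':(0,.078-.076*np.cos(.698),.214+.076*np.sin(.698)),'bar_middle':(0,0,.195)}
obs=[]
for k,X in pts.items():
    for p in ps:
        m=robot.mark_of(p,k)
        if m: obs.append((k,p,X,m[0]['at']))
f=lambda v:np.concatenate([proj(p,sh(v,X))[0]-u for k,p,X,u in obs])
r=least_squares(f,[.565,.04,-.41],loss='soft_l1');print(r.x); P=r.x
for (k,p,X,u),e in zip(obs,r.fun.reshape(-1,2) if 0 else f(P).reshape(-1,2)):print(k,p['shot'],e)
# nut
m=[robot.mark_of(p,'nut_center') for p in ps]; print(m)
for zz in(.206,.212,.216): print('nut pred',zz,[proj(p,sh(P,(0,-.078,zz)))[0] for p in ps])
for p,n in zip(ps,('side','top')):
    S=4 ;im=cv2.cvtColor(p['img'],cv2.COLOR_RGB2BGR); x0,y0=(180,160) if n=='top' else (205,160)
    im=cv2.resize(im[y0:y0+110 if n=='top' else y0+130,x0:x0+110],None,fx=5,fy=5,interpolation=cv2.INTER_CUBIC)
    def D(Xs,c,cl=True):
        q=((proj(p,sh(P,Xs))-[x0,y0]+.5)*5).astype(np.int32); cv2.polylines(im,[q],cl,c,1)
    D([(a*.085,b*.111,.065) for a,b in((1,1),(1,-1),(-1,-1),(-1,1))],(0,0,255))
    D([(0,.078,.08),(0,.078,.214)],(255,0,0),False); D([(0,-.078,.08),(0,-.078,.236)],(255,0,0),False)
    D([(0,.078,.214),pts['lever_grip']],(0,255,0),False)
    t=np.linspace(0,6.28,40); D(np.c_[.0515*np.cos(t),.0515*np.sin(t),0*t+.165],(255,255,0))
    cv2.imwrite('pics/fit_%s.png'%n,im)
E
python3 fit.py
```

```text
[ 0.5614  0.0407 -0.3555]
shaker 4 [ 0.5222 -0.206 ]
lever_pivot 3 [-1.0527  1.4023]
lever_pivot 4 [-1.0313 -0.0551]
lever_grip 3 [ 1.9204 -5.2207]
lever_grip 4 [1.4992 3.1592]
bar_middle 3 [-0.0181  1.8723]
bar_middle 4 [-0.105  -1.6196]
[[{'at': [266.8, 179.4], 'p': 0.55}], [{'at': [259.5, 219.9], 'p': 0.43}]]
nut pred 0.206 [array([265.5011, 182.8793]), array([258.2816, 217.9957])]
nut pred 0.212 [array([265.507 , 180.9109]), array([258.2845, 217.5905])]
nut pred 0.216 [array([265.5109, 179.592 ]), array([258.2865, 217.3176])]
```

View pics/fit_top.png

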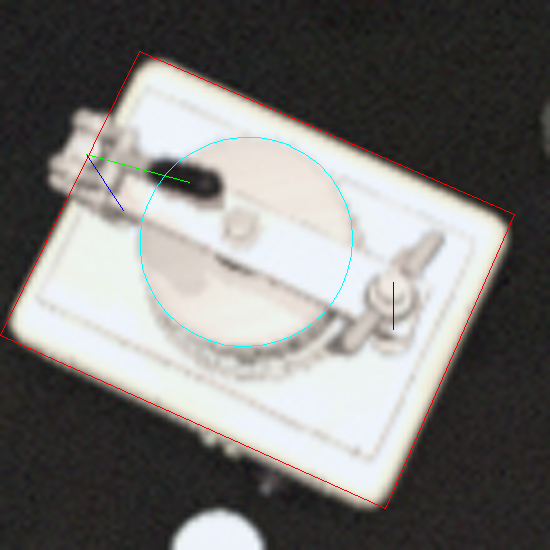

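View pics/fit_side.png

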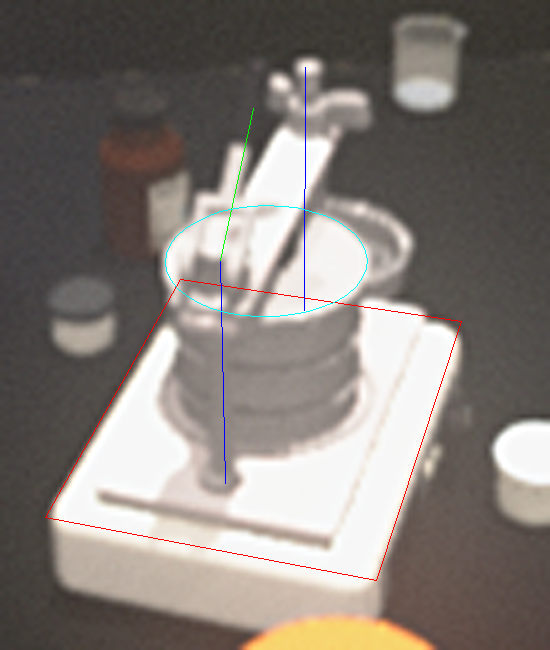

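Run:
```python
from h import *
P=(0.5614,0.0407,-0.3555)
p=robot.camera('top');save(p,'t1')
c=p['img'][195:245,235:285];c=cv2.cvtColor(c,cv2.COLOR_RGB2BGR)
cv2.imwrite('pics/nut.png',cv2.resize(c,None,fx=12,fy=12,interpolation=cv2.INTER_CUBIC))
a=atz(p,np.array([437,238])/5+[180,160],.218);b=atz(p,np.array([338,348])/5+[180,160],.218)
print(a,b,a-b,np.linalg.norm(a-b),np.arctan2((a-b)[1],(a-b)[0]), 'theta',-(np.arctan2((a-b)[1],(a-b)[0])-P[2]))
for n,X in dict(piv=(0,.078,.214),grip=(0,.0198,.263),tip=(0,.0014,.278),nut=(0,-.078,.212)).items(): print(n,sh(P,X))
```

```text
[ 0.55770226 -0.05188026  0.218     ] [ 0.50445933 -0.0100792   0.218     ] [ 0.05324293 -0.04180105  0.        ] 0.06769149097810002 -0.6655896337044409 theta 0.3100896337044409
piv [[0.58854861 0.11382286 0.214     ]]
grip [[0.56829157 0.05926196 0.263     ]]
tip [[0.56188728 0.04201246 0.278     ]]
nut [[ 0.53425139 -0.03242286  0.212     ]]
```

View pics/nut.png

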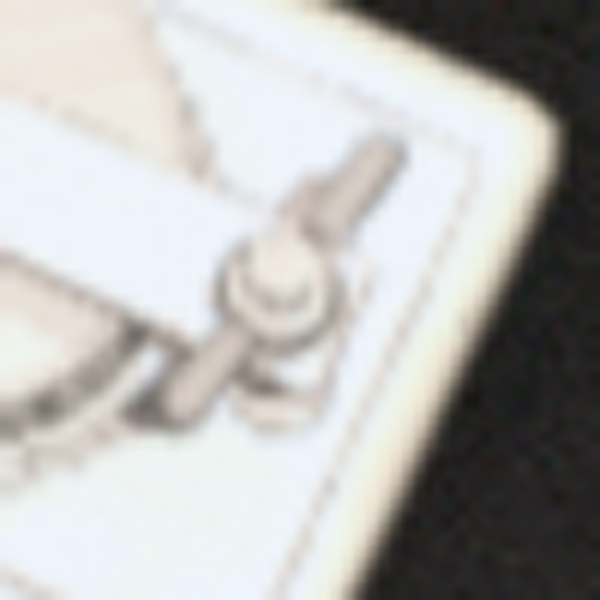

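```bash
cat >> h.py <<'E'
P=np.array([0.5614,0.0407,-0.3555])
def rel(*Xs, yaw=None):
    s=robot.get_state(); R=s['ee_rot']; print('t',s['time'],'tcp',np.round(s['tool_pos'],4),'F',np.round(s['wrist_force'],1))
    loc=(RZ(P[2]).T@(s['tool_pos']-[P[0],P[1],0])); print('tcp in shaker',np.round(loc,4),'tool y ang in shaker',round(float(np.arctan2(R[1,1],R[0,1])-P[2]),3),'j6',round(float(s['joints'][5]),3))
    for X in Xs:
        print(X,'->',np.round(1000*R.T@(sh(P,X)[0]-s['tool_pos']),1))
E
python3 - <<'E'
from h import *
rel((0,-.042,.37),(0,-.042,.262),(0,.108,.262))
E
```

```text
t 1.95 tcp [0.1844 0.5182 0.2313] F [ 0.5 -0.8 -0.4]
tcp in shaker [-0.5197  0.3164  0.2313] tool y ang in shaker 1.585 j6 -0.103
(0, -0.042, 0.37) -> [-514.7 -365.5 -138.7]
(0, -0.042, 0.262) -> [-514.7 -365.5  -30.7]
(0, 0.108, 0.262) -> [-516.8 -215.5  -30.7]
```

send_rows(rows=[[[0,0,-60],0,0],[[-20,-20,-120],0,0],[[-75,-55,-139],0,0],[[-130,-95,-139],0,0],[[-185,-132,-139],0,0],[[-240,-170,-139],0,0],[[-295,-208,-139],0,0],[[-350,-247,-139],0,0],[[-405,-286,-139],0,0],[[-460,-326,-139],0,0],[[-515,-366,-139],0,0],[[-515,-366,-139],0,0],[[-515,-366,-139],0,0],[[-515,-366,-139],0,0]])

```text
time: 3.7
tool_pos: [0.5467, 0.001, 0.3703]
ee_rot: [[-0.942, 0.335, -0.0], [0.335, 0.942, 0.001], [0.001, 0.0, -1.0]]
wrist_force: [0.2, 0.5, 0.3]
opening: -0.0003
```

Run:
```python
from h import *
rel((0,-.042,.262),(0,-0.02,.262),(0,.108,.262))
p=robot.camera('side');save(p,'s2')
```

```text
t 3.7 tcp [0.5467 0.001  0.3703] F [0.2 0.5 0.3]
tcp in shaker [ 0.     -0.0423  0.3703] tool y ang in shaker 1.584 j6 -1.331
(0, -0.042, 0.262) -> [-1.000e-01  3.000e-01  1.083e+02]
(0, -0.02, 0.262) -> [ -0.4  22.3 108.3]
(0, 0.108, 0.262) -> [ -2.1 150.2 108.4]
```

View pics/s2.png

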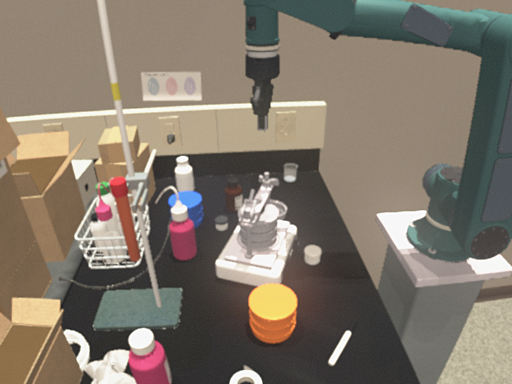

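The closed fingers hang above the bar at about (262,128), on the nut side of the lever. Next I descend and push the lever over.

send_rows(rows=[[[0,0,55],0,0],[[0,0,108],0,0],[[0,5,108],0,0],[[0,20,108],0,0],[[0,35,108],0,0],[[0,50,108],0,0],[[-1,65,108],0,0],[[-1,80,108],0,0],[[-1,95,108],0,0],[[-1,110,108],0,0],[[-2,125,108],0,0],[[-2,138,108],0,0],[[-2,149,108],0,0],[[-2,149,108],0,0]])

```text
time: 5.5
tool_pos: [0.5983, 0.1426, 0.2619]
ee_rot: [[-0.943, 0.333, -0.001], [0.333, 0.943, 0.001], [0.001, 0.001, -1.0]]
wrist_force: [-0.1, 0.1, 0.0]
opening: -0.0001
```

Run:
```python
from h import *
p=robot.camera('top');save(p,'t3');p=robot.camera('side');save(p,'s3')
cv2.imwrite('pics/s3.png',cv2.resize(cv2.imread('pics/s3.png')[100:300,150:350],None,fx=3,fy=3))
rel((0,.04,.34),(0,-.078,.34))
```

```text
t 5.6 tcp [0.5981 0.1417 0.2624] F [0.8 0.5 0.3]
tcp in shaker [-0.0007  0.1074  0.2624] tool y ang in shaker 1.586 j6 -1.09
(0, 0.04, 0.34) -> [  0.4 -67.4 -77.6]
(0, -0.078, 0.34) -> [   2.2 -185.4  -77.7]
```

View pics/s3.png

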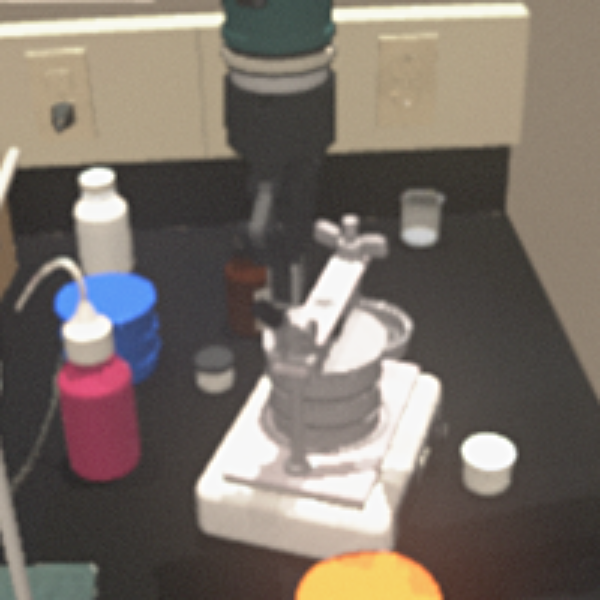

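The lever now leans outward, with its grip at about (270,313) in the crop. Next I back off and go above the nut.

send_rows(rows=[[[0,-20,0],0,10],[[0,-50,-40],0,60],[[1,-100,-78],0,60],[[2,-150,-78],0.1,60],[[2,-185,-78],0.22,60],[[2,-185,-78],0.326,60],[[2,-185,-78],0.326,60],[[2,-185,-78],0.326,60]], newtons=35)

```text
time: 6.6
tool_pos: [0.5341, -0.0325, 0.3405]
ee_rot: [[-0.787, 0.617, -0.0], [0.617, 0.787, 0.001], [0.0, 0.0, -1.0]]
wrist_force: [-1.2, 0.3, 0.4]
opening: 0.0599
```

Run:
```python
from h import *
ps=[robot.camera('top'),robot.camera('side')];save(ps[0],'t4');save(ps[1],'s4')
cv2.imwrite('pics/s4c.png',cv2.resize(cv2.imread('pics/s4.png')[100:300,150:350],None,fx=4,fy=4)[:600])
for q in('nut_center','lever_grip'):print(q,[robot.mark_of(p,q)[:2] for p in ps])
for z in(.21,.212,.214):print(proj(ps[1],sh(P,(0,-.078,z)))[0])
rel((0,-.078,.24),(0,-.078,.203))
```

```text
nut_center [[{'at': [256.3, 217.6], 'p': 0.47}], [{'at': [269.1, 179.6], 'p': 0.62}]]
lever_grip [[{'at': [170.2, 175.1], 'p': 0.57}], [{'at': [240.2, 209.2], 'p': 0.74}, {'at': [235.7, 207.0], 'p': 0.7}]]
[265.52233489 181.57126528]
[265.52431609 180.91380995]
[265.52628994 180.25503162]
t 6.9 tcp [ 0.5346 -0.0318  0.3402] F [-0.2 -0.1 -0.1]
tcp in shaker [ 1.000e-04 -7.730e-02  3.402e-01] tool y ang in shaker 1.261 j6 -1.071
(0, -0.078, 0.24) -> [ -0.2  -0.7 100.2]
(0, -0.078, 0.203) -> [ -0.2  -0.7 137.2]
```

View pics/s4c.png

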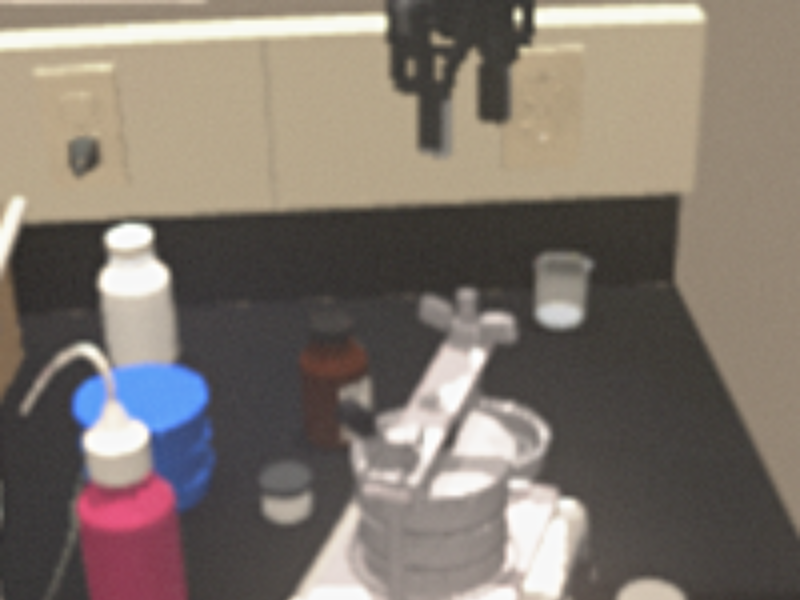

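View pics/t4.png

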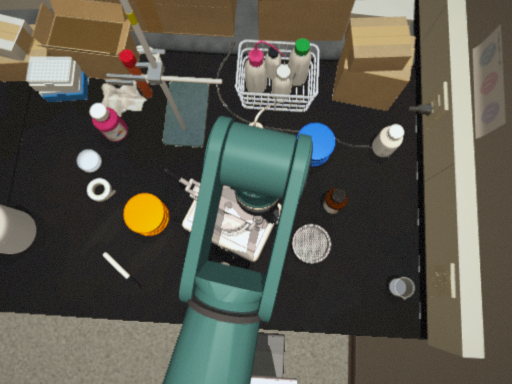

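send_rows(rows=[[[0,-1,50],0,60],[[1,-2,95],0,60],[[1,-2,120],0,60],[[1,-2,137],0,60],[[1,-2,137],0,60],[[1,-2,137],0,10],[[1,-2,137],0,10],[[1,-2,137],0,10],[[1,-2,137],0,10],[[1,-2,137],0,10]], newtons=35)

```text
time: 8.15
tool_pos: [0.5331, -0.0331, 0.205]
ee_rot: [[-0.787, 0.618, 0.002], [0.618, 0.787, -0.0], [-0.002, 0.001, -1.0]]
wrist_force: [-1.5, -0.9, 5.2]
opening: 0.0207
```

Run:
```python
from h import *
p=robot.camera('side');save(p,'s5')
cv2.imwrite('pics/s5c.png',cv2.resize(cv2.imread('pics/s5.png')[130:250,200:340],None,fx=5,fy=5))
rel(); print(robot.get_state()['ft_torque'],robot.get_state()['opening'])
```

```text
t 8.2 tcp [ 0.5331 -0.0331  0.205 ] F [-0.3 -1.4  6. ]
tcp in shaker [-0.0008 -0.079   0.205 ] tool y ang in shaker 1.261 j6 -1.073
[-0.17556371  0.20206992  0.0500781 ] 0.020828650449495497
```

View pics/s5c.png

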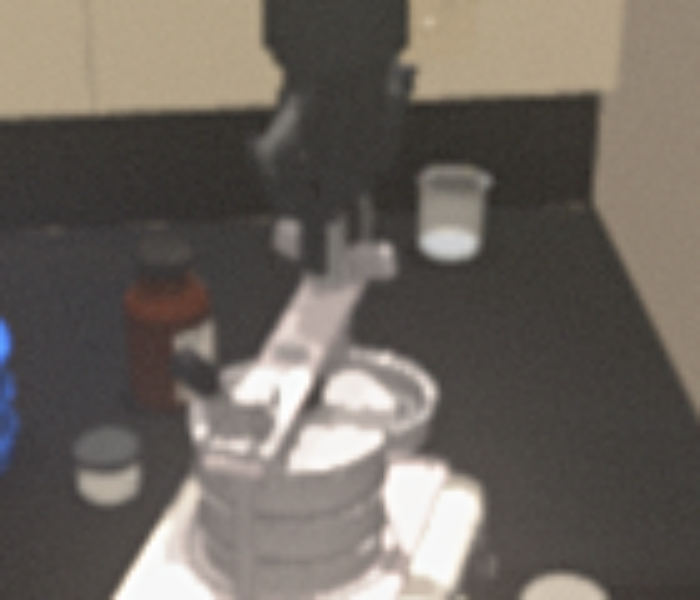

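send_rows(rows=[[[0,0,-1],0.05,10],[[0,0,-1],0.2,10],[[0,0,-1],0.35,10],[[0,0,-1],0.5,10],[[0,0,-0.8],0.65,10],[[0,0,-0.7],0.8,10],[[0,0,-0.6],0.95,10],[[0,0,-0.4],1.1,10],[[0,0,-0.3],1.25,10],[[0,0,-0.2],1.4,10],[[0,0,0],1.55,10],[[0,0,0.1],1.7,10],[[0,0,0.2],1.85,10],[[0,0,0.4],2.0,10],[[0,0,0.4],2.0,10]])

```text
time: 10.07
tool_pos: [0.5335, -0.0331, 0.2037]
ee_rot: [[0.888, 0.46, 0.003], [0.46, -0.888, -0.0], [0.002, 0.002, -1.0]]
wrist_force: [2.6, -0.8, -4.3]
opening: 0.0206
```

Run:
```python
from h import *
p=robot.camera('side');save(p,'s6')
cv2.imwrite('pics/s6c.png',cv2.resize(cv2.imread('pics/s6.png')[130:250,200:340],None,fx=5,fy=5))
rel(); print(robot.get_state()['ft_torque'],robot.get_state()['opening'])
```

```text
t 10.125 tcp [ 0.5335 -0.0332  0.2037] F [ 3.7 -1.9 -4.2]
tcp in shaker [-0.0005 -0.079   0.2037] tool y ang in shaker -0.737 j6 0.924
[-0.18542958 -0.49691997 -0.01312575] 0.02045745239354097
```

View pics/s6c.png

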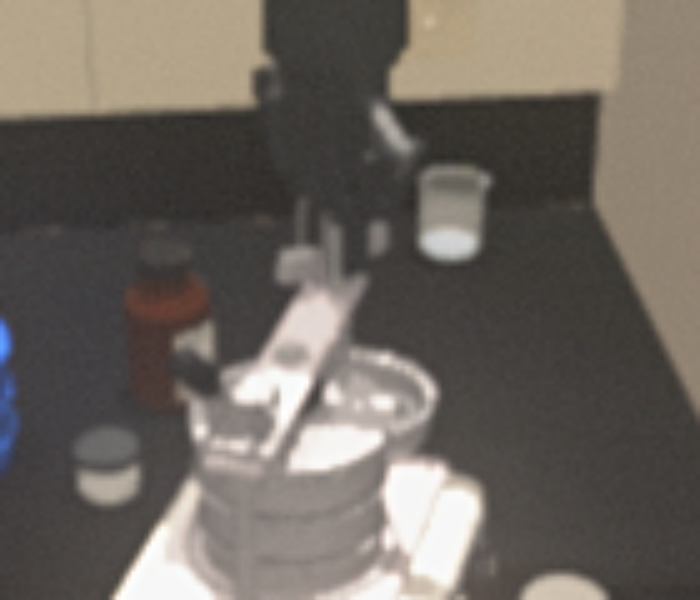

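send_rows(rows=[[[0,0,0.5],0.1,10],[[0,0,0.8],0.25,10],[[0,0,1],0.4,10],[[0,0,1.2],0.55,10],[[0,0,1.4],0.7,10],[[0,0,1.5],0.85,10],[[0,0,1.6],1.0,10],[[0,0,1.7],1.15,10],[[0,0,1.8],1.3,10],[[0,0,1.9],1.42,10],[[0,0,2],1.5,10],[[0,0,2],1.5,10],[[0,0,2],1.5,60],[[0,0,2],1.5,60],[[0,0,1],1.5,60],[[0,0,-25],1.5,60],[[0,0,-50],1.5,60],[[0,0,-50],1.5,60]])

```text
time: 12.38
tool_pos: [0.5344, -0.0332, 0.2563]
ee_rot: [[0.522, -0.853, 0.008], [-0.853, -0.522, -0.001], [0.005, -0.006, -1.0]]
wrist_force: [0.8, -0.1, -0.5]
opening: 0.0601
```

Run:
```python
from h import *
p=robot.camera('side');save(p,'s7')
cv2.imwrite('pics/s7c.png',cv2.resize(cv2.imread('pics/s7.png')[130:250,200:340],None,fx=5,fy=5))
rel(); print(robot.get_state()['ft_torque'],robot.get_state()['opening'])
```

```text
t 12.425 tcp [ 0.5337 -0.0331  0.2544] F [ 0.9 -0.6 -0.8]
tcp in shaker [-0.0003 -0.0788  0.2544] tool y ang in shaker -2.237 j6 2.424
[-0.02985186 -0.06904075  0.03939001] 0.060257305973237224
```

View pics/s7c.png

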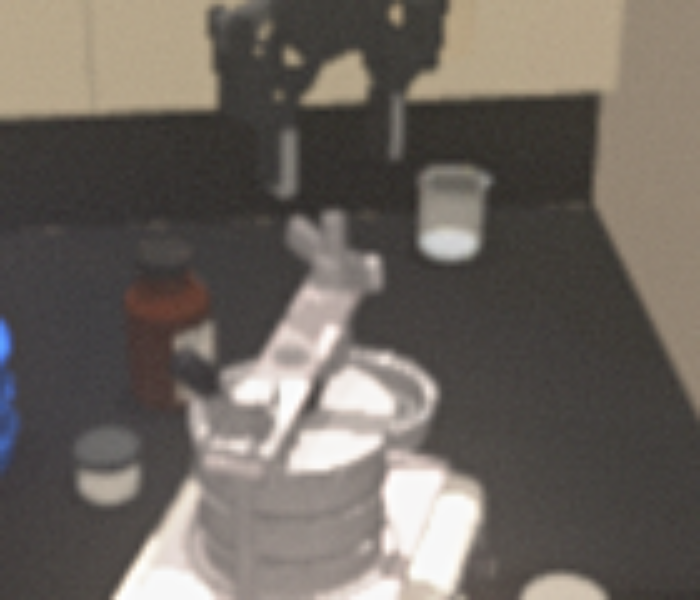

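send_rows(rows=[[[0,0,0],-0.15,60],[[0,0,0],-0.33,60],[[0,0,0],-0.51,60],[[0,0,0],-0.69,60],[[0,0,0],-0.87,60],[[0,0,0],-1.05,60],[[0,0,0],-1.23,60],[[0,0,0],-1.41,60],[[0,0,0],-1.59,60],[[0,0,0],-1.77,60],[[0,0,0],-1.95,60],[[0,0,0],-2.13,60],[[0,0,0],-2.31,60],[[0,0,0],-2.49,60],[[0,0,0],-2.67,60],[[0,0,0],-2.85,60],[[0,0,0],-3.03,60],[[0,0,0],-3.14,60],[[0,0,0],-3.14,60]])

```text
time: 14.8
tool_pos: [0.5331, -0.0329, 0.2525]
ee_rot: [[-0.52, 0.854, 0.002], [0.854, 0.52, 0.0], [-0.001, 0.001, -1.0]]
wrist_force: [0.0, 1.0, 0.1]
opening: 0.0602
```

Run:
```python
from h import *
p=robot.camera('side');save(p,'s8')
im=cv2.resize(cv2.imread('pics/s8.png')[130:250,200:340],None,fx=5,fy=5)
a=-.667
q=proj(p,sh((0.5325,-0.0325,P[2]),[(.036*np.cos(a)*k,.036*np.sin(a)*k,.212) for k in(-1,0,1)]))
q=((q-[200,130]+.5)*5).astype(np.int32);cv2.polylines(im,[q],False,(0,0,255),1)
cv2.imwrite('pics/s8c.png',im)
rel((0,-.079,.2025)); print(robot.get_state()['ft_torque'],robot.get_state()['opening'])
```

```text
t 14.85 tcp [ 0.5332 -0.033   0.2528] F [-0.7  1.1 -0.8]
tcp in shaker [-0.0008 -0.0789  0.2528] tool y ang in shaker 0.902 j6 -0.714
(0, -0.079, 0.2025) -> [-0.6  0.3 50.3]
[ 0.01755869  0.01192159 -0.02510013] 0.06002622282306977
```

View pics/s8c.png

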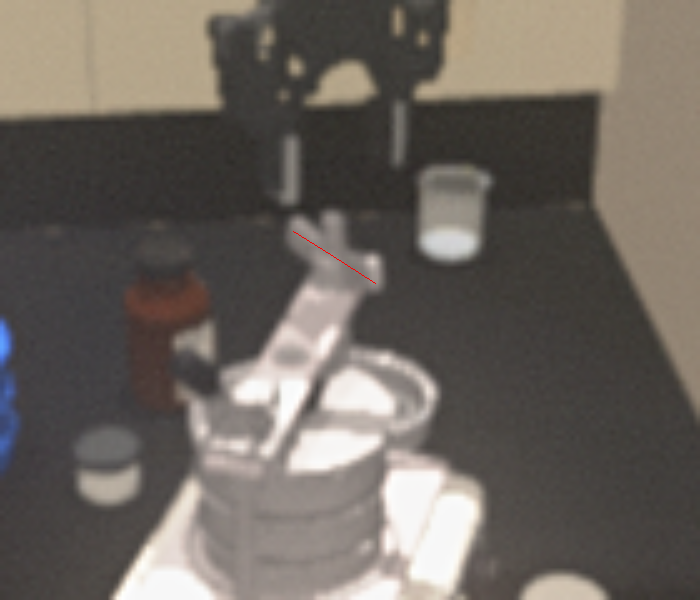

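The wings lie along the predicted line, so there was no slip and the nut is at about 6.95. I regrip and take the second stroke.

send_rows(rows=[[[0,0,30],0,60],[[0,0,45],0,60],[[0,0,50],0,60],[[0,0,50],0,60],[[0,0,50],0,10],[[0,0,50],0,10],[[0,0,50],0,10],[[0,0,50],0,10],[[0,0,49.7],0.1,10],[[0,0,49.9],0.25,10],[[0,0,50],0.4,10],[[0,0,50.1],0.55,10],[[0,0,50.2],0.7,10],[[0,0,50.3],0.85,10],[[0,0,50.4],1.0,10],[[0,0,50.6],1.15,10],[[0,0,50.7],1.3,10],[[0,0,50.8],1.45,10],[[0,0,51],1.6,10],[[0,0,51],1.6,10]])

```text
time: 17.35
tool_pos: [0.5333, -0.0333, 0.2026]
ee_rot: [[0.869, 0.495, 0.003], [0.495, -0.869, -0.001], [0.002, 0.002, -1.0]]
wrist_force: [-2.3, -0.9, 6.3]
opening: 0.0202
```

Run:
```python
from h import *
rel(); print(robot.get_state()['ft_torque'],robot.get_state()['opening'])
```

```text
t 17.35 tcp [ 0.5333 -0.0333  0.2026] F [-2.3 -0.9  6.3]
tcp in shaker [-0.0006 -0.0791  0.2026] tool y ang in shaker -0.697 j6 0.884
[-0.20543837  0.43876113 -0.06709334] 0.020248181385775128
```

send_rows(rows=[[[0,0,-0.5],0.1,10],[[0,0,-0.4],0.25,10],[[0,0,-0.3],0.4,10],[[0,0,-0.2],0.55,10],[[0,0,0],0.7,10],[[0,0,0.1],0.85,10],[[0,0,0.2],1.0,10],[[0,0,0.4],1.15,10],[[0,0,0.5],1.3,10],[[0,0,0.6],1.45,10],[[0,0,0.7],1.55,10],[[0,0,0.7],1.55,10]])

```text
time: 18.85
tool_pos: [0.5333, -0.0333, 0.2015]
ee_rot: [[0.516, -0.857, 0.002], [-0.857, -0.516, -0.001], [0.002, -0.002, -1.0]]
wrist_force: [-1.4, -0.7, 1.3]
opening: 0.0208
```

Run:
```python
from h import *
rel(); print(robot.get_state()['ft_torque'],robot.get_state()['opening'])
```

```text
t 18.85 tcp [ 0.5333 -0.0333  0.2015] F [-1.4 -0.7  1.3]
tcp in shaker [-0.0006 -0.0791  0.2015] tool y ang in shaker -2.244 j6 2.431
[-0.16819361  0.2028401  -0.05748735] 0.020764330271024003
```

send_rows(rows=[[[0,0,0],0,60],[[0,0,0],0,60],[[0,0,0],0,60],[[0,0,-30],0,60],[[0,0,-52],0,60],[[0,0,-52],-0.15,60],[[0,0,-52],-0.33,60],[[0,0,-52],-0.51,60],[[0,0,-52],-0.69,60],[[0,0,-52],-0.87,60],[[0,0,-52],-1.05,60],[[0,0,-52],-1.23,60],[[0,0,-52],-1.41,60],[[0,0,-52],-1.59,60],[[0,0,-52],-1.77,60],[[0,0,-52],-1.95,60],[[0,0,-52],-2.13,60],[[0,0,-52],-2.31,60],[[0,0,-52],-2.49,60],[[0,0,-52],-2.67,60]])

```text
time: 21.35
tool_pos: [0.5333, -0.0332, 0.2535]
ee_rot: [[-0.077, 0.997, 0.003], [0.997, 0.077, -0.0], [-0.001, 0.002, -1.0]]
wrist_force: [-0.3, 0.0, 0.2]
opening: 0.0603
```

send_rows(rows=[[[0,0,0],0.17,60],[[0,0,0],0,60]])

```text
time: 21.6
tool_pos: [0.5333, -0.0331, 0.2535]
ee_rot: [[-0.081, 0.997, 0.003], [0.997, 0.081, -0.0], [-0.0, 0.003, -1.0]]
wrist_force: [-0.9, -0.2, -0.6]
opening: 0.0601
```

Run:
```python
from h import *
p=robot.camera('side');save(p,'s9')
im=cv2.resize(cv2.imread('pics/s9.png')[130:250,200:340],None,fx=5,fy=5)
a=-10.1
q=proj(p,sh((0.5325,-0.0325,P[2]),[(.036*np.cos(a)*k,.036*np.sin(a)*k,.210) for k in(-1,0,1)]))
q=((q-[200,130]+.5)*5).astype(np.int32);cv2.polylines(im,[q],False,(0,0,255),1)
cv2.imwrite('pics/s9c.png',im)
rel((-.0006,-.079,.2005)); print(robot.get_state()['ft_torque'],robot.get_state()['opening'])
```

```text
t 21.65 tcp [ 0.5333 -0.0331  0.2535] F [ 0.3 -0.1  1. ]
tcp in shaker [-0.0006 -0.0789  0.2535] tool y ang in shaker 0.442 j6 -0.255
(-0.0006, -0.079, 0.2005) -> [-0.1 -0.2 53. ]
[-0.04130101  0.03370509 -0.00082415] 0.06034083332537149
```

View pics/s9c.png

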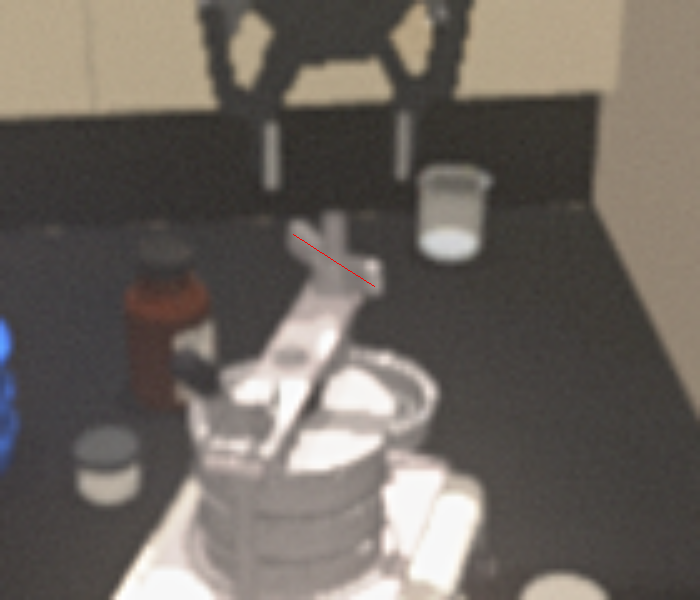

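send_rows(rows=[[[0,0,0],-0.15,60],[[0,0,0],-0.33,60],[[0,0,0],-0.45,60],[[0,0,20],-0.45,60],[[0,0,45],-0.45,60],[[0,0,53],-0.45,60],[[0,0,53],-0.45,60],[[0,0,53],-0.45,10],[[0,0,53],-0.45,10],[[0,0,53],-0.45,10],[[0,0,53],-0.45,10],[[0,0,52.5],-0.35,10],[[0,0,52.5],-0.2,10],[[0,0,52.5],-0.05,10],[[0,0,52.6],0.1,10],[[0,0,52.8],0.25,10],[[0,0,53],0.4,10],[[0,0,53.2],0.55,10],[[0,0,53.3],0.7,10],[[0,0,53.3],0.75,10]])

```text
time: 24.15
tool_pos: [0.5332, -0.0335, 0.201]
ee_rot: [[0.618, 0.786, 0.003], [0.786, -0.618, -0.001], [0.001, 0.003, -1.0]]
wrist_force: [-4.0, -1.4, 4.5]
opening: 0.0206
```

Run:
```python
from h import *
rel(); print(robot.get_state()['ft_torque'],robot.get_state()['opening'])
```

```text
t 24.15 tcp [ 0.5332 -0.0335  0.201 ] F [-4.  -1.4  4.5]
tcp in shaker [-0.0006 -0.0794  0.201 ] tool y ang in shaker -0.31 j6 0.497
[-0.24698209  0.60252635  0.03508379] 0.02056355533320722
```

send_rows(rows=[[[0,0,0],0,60],[[0,0,0],0,60],[[0,0,0],0,60],[[0,0,-50],0,60],[[0,0,-100],0.1,30],[[0,0,-150],0.25,0],[[0,0,-150],0.43,0],[[0,0,-150],0.61,0],[[0,0,-150],0.79,0],[[0,0,-150],0.97,0],[[0,0,-150],1.15,0],[[0,0,-150],1.26,0],[[0,0,-150],1.26,0]])

```text
time: 25.78
tool_pos: [0.5329, -0.0332, 0.3507]
ee_rot: [[0.938, -0.346, 0.002], [-0.346, -0.938, -0.001], [0.003, 0.0, -1.0]]
wrist_force: [-0.3, 0.2, 0.0]
opening: -0.0003
```

Run:
```python
from h import *
p=robot.camera('side');save(p,'s10')
cv2.imwrite('pics/s10c.png',cv2.resize(cv2.imread('pics/s10.png')[130:250,200:340],None,fx=5,fy=5))
t=robot.camera('top');save(t,'t10')
print('rod base',atz(t,(185,130),0.01))
ps=[t,p]
for q in('lever_grip',):
  m=[robot.mark_of(x,q)[:1] for x in ps];print(m)
  if all(m):
    X=tri(ps,[a[0]['at'] for a in m]);print(X,RZ(P[2]).T@(X[0]-[P[0],P[1],0]))
rel((0,.21,.35),(0,.21,.25),(0,.1,.262),(0,.05,.262))
```

```text
rod base [0.81074694 0.19899325 0.01      ]
[[{'at': [171.4, 174.7], 'p': 0.82}], [{'at': [239.3, 205.2], 'p': 0.72}]]
(array([0.610043  , 0.16469474, 0.26475379]), [0.15701328410347185, 0.1634503488897771]) [0.00244397 0.13317231 0.26475379]
t 25.975 tcp [ 0.5329 -0.0333  0.3509] F [ 0.1  0.  -0.4]
tcp in shaker [-0.001  -0.0793  0.3509] tool y ang in shaker -1.569 j6 1.756
(0, 0.21, 0.35) -> [   1.5 -289.3    0.9]
(0, 0.21, 0.25) -> [   1.2 -289.3  100.8]
(0, 0.1, 0.262) -> [   1.  -179.3   88.9]
(0, 0.05, 0.262) -> [   1.  -129.3   88.9]
```

View pics/s10c.png

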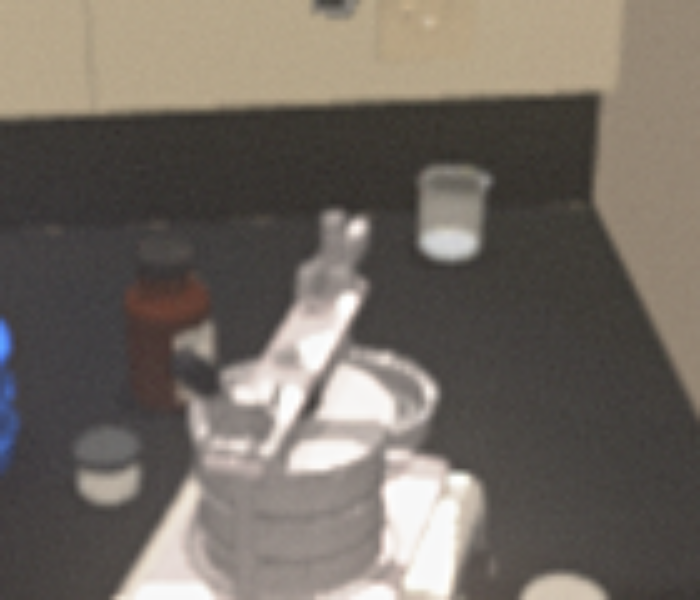

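View pics/t10.png

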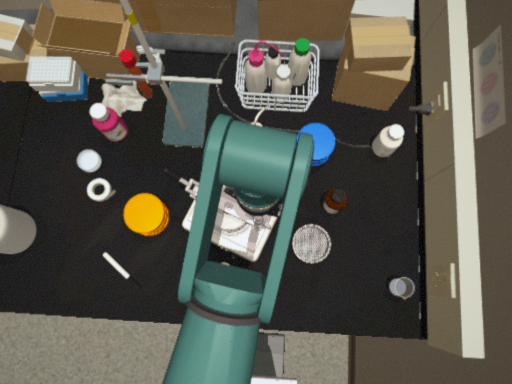

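send_rows(rows=[[[0,-50,0],0,0],[[0,-105,0],0,0],[[0,-160,0],0,0],[[1,-215,0],0,0],[[1,-270,0],0,0],[[1,-289,20],0,0],[[1,-289,70],0,0],[[1,-289,101],0,0],[[1,-289,101],0,0],[[1,-275,101],0,0],[[1,-262,100],0,0],[[1,-250,96],0,0],[[1,-238,92],0,0],[[1,-226,89],0,0],[[1,-214,89],0,0],[[1,-202,89],0,0],[[1,-190,89],0,0],[[1,-180,89],0,0],[[1,-180,89],0,0]])

```text
time: 28.35
tool_pos: [0.5977, 0.1359, 0.2722]
ee_rot: [[0.938, -0.346, 0.018], [-0.346, -0.938, 0.003], [0.016, -0.009, -1.0]]
wrist_force: [-3.0, 3.3, 19.7]
opening: 0.0001
```

Run:
```python
from h import *
p=robot.camera('side');save(p,'s11')
cv2.imwrite('pics/s11c.png',cv2.resize(cv2.imread('pics/s11.png')[110:250,180:340],None,fx=4,fy=4))
rel((0,.045,.262),(0,.023,.30),(0,.023,.27))
```

```text
t 28.4 tcp [0.5978 0.136  0.2722] F [-3.2  3.1 20.4]
tcp in shaker [0.0009 0.102  0.2722] tool y ang in shaker -1.568 j6 2.055
(0, 0.045, 0.262) -> [-1.2 57.1  9.7]
(0, 0.023, 0.3) -> [ -0.7  78.7 -28.5]
(0, 0.023, 0.27) -> [-1.2 79.   1.5]
```

View pics/s11c.png

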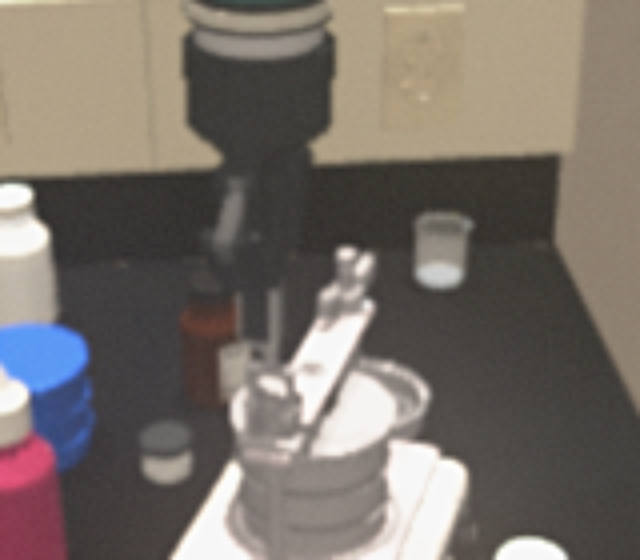

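Run:
```python
import cv2
cv2.imwrite('pics/s11d.png',cv2.resize(cv2.imread('pics/s11.png')[165:225,215:295],None,fx=9,fy=9,interpolation=cv2.INTER_CUBIC))
```

```text
(no output)
```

View pics/s11d.png

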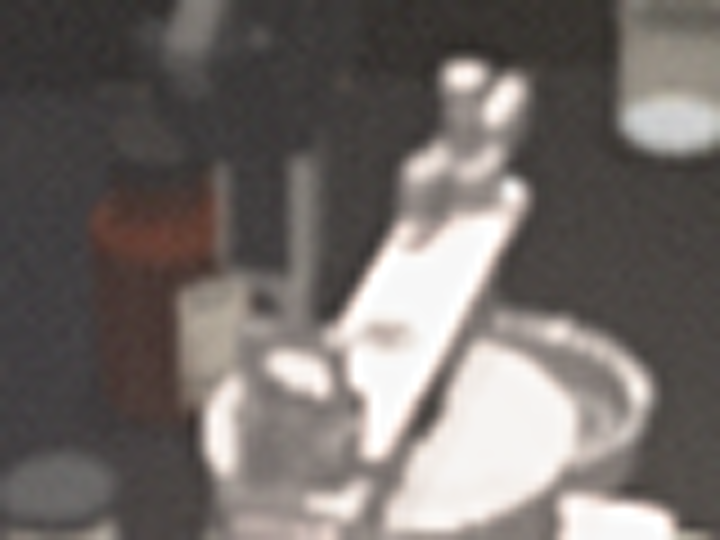

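Lever is upright, hidden behind the fingers at about (243,190), and its end presses up under the finger linkage (20 N). I raise the tool before continuing.

send_rows(rows=[[[0,-1,-6],0,0],[[0,-1,-12],0,0],[[0,0,-17],0,0],[[0,0,-17],0,0]])

```text
time: 28.9
tool_pos: [0.5975, 0.1357, 0.2886]
ee_rot: [[0.938, -0.346, 0.017], [-0.346, -0.938, 0.003], [0.015, -0.008, -1.0]]
wrist_force: [0.1, 0.8, 1.1]
opening: -0.0004
```

Run:
```python
from h import *
rel((0,.0813,.2885),(0,.0624,.283),(0,.051,.2766),(0,.0407,.2683),(0,.0407,.261))
p=robot.camera('side');save(p,'s12')
cv2.imwrite('pics/s12d.png',cv2.resize(cv2.imread('pics/s12.png')[155:225,215:295],None,fx=8,fy=8,interpolation=cv2.INTER_CUBIC))
```

```text
t 28.9 tcp [0.5975 0.1357 0.2886] F [0.1 0.8 1.1]
tcp in shaker [0.0007 0.1016 0.2886] tool y ang in shaker -1.569 j6 2.055
(0, 0.0813, 0.2885) -> [-0.8 20.3 -0.1]
(0, 0.0624, 0.283) -> [-0.9 39.3  5.3]
(0, 0.051, 0.2766) -> [-1.  50.7 11.6]
(0, 0.0407, 0.2683) -> [-1.2 61.1 19.8]
(0, 0.0407, 0.261) -> [-1.3 61.2 27.1]
```

View pics/s12d.png

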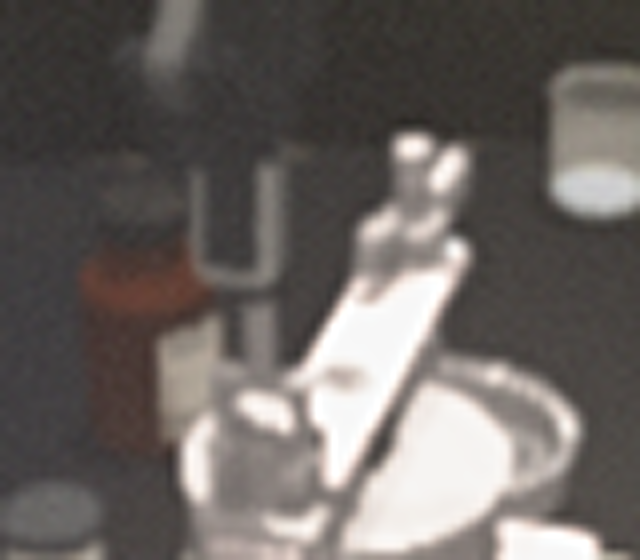

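The shank stands upright below the fingers, at (258,340) in the crop. I continue over and down along the arc.

send_rows(rows=[[[-1,7,0],0,0],[[-1,14,0],0,0],[[-1,20,0],0,0],[[-1,27,1.5],0,0],[[-1,33,3],0,0],[[-1,39,5.3],0,0],[[-1,45,8.3],0,0],[[-1,51,11.6],0,0],[[-1,56,15.5],0,0],[[-1,61,20],0,0],[[-1,61,24],0,0],[[-1,61,24],0,0]])

```text
time: 30.45
tool_pos: [0.5755, 0.0787, 0.2627]
ee_rot: [[0.938, -0.346, 0.015], [-0.346, -0.938, 0.002], [0.013, -0.007, -1.0]]
wrist_force: [0.1, 0.2, 0.3]
opening: -0.0
```

Run:
```python
from h import *
rel((0,.03,.262))
p=robot.camera('side');save(p,'s13')
cv2.imwrite('pics/s13d.png',cv2.resize(cv2.imread('pics/s13.png')[155:225,215:295],None,fx=8,fy=8,interpolation=cv2.INTER_CUBIC))
```

```text
t 30.45 tcp [0.5755 0.0787 0.2627] F [0.1 0.2 0.3]
tcp in shaker [-0.      0.0405  0.2627] tool y ang in shaker -1.569 j6 1.962
(0, 0.03, 0.262) -> [-0.  10.5  0.6]
```

View pics/s13d.png

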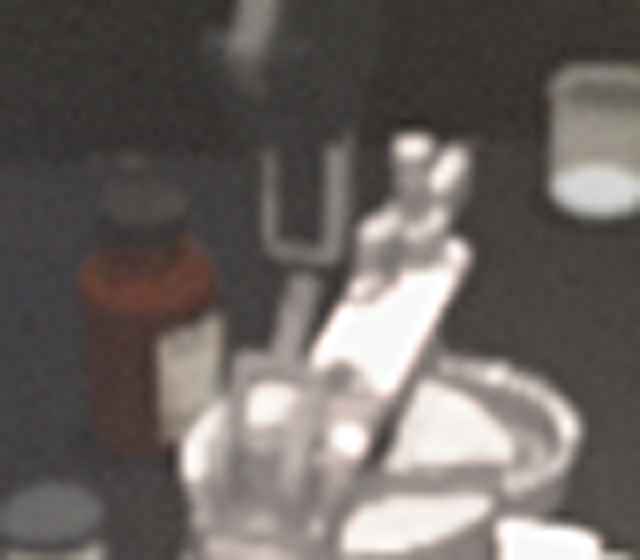

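send_rows(rows=[[[0,2,2],0,0],[[0,4,4],0,0],[[0,5,6],0,0],[[0,5,6],0,0]])

```text
time: 31.0
tool_pos: [0.5747, 0.076, 0.2597]
ee_rot: [[0.939, -0.344, 0.021], [-0.344, -0.939, 0.006], [0.017, -0.013, -1.0]]
wrist_force: [0.1, 5.3, 8.9]
opening: -0.0
```

Run:
```python
from h import *
rel()
```

```text
t 31.0 tcp [0.5747 0.076  0.2597] F [0.1 5.3 8.9]
tcp in shaker [2.000e-04 3.770e-02 2.597e-01] tool y ang in shaker -1.567 j6 1.954
```

send_rows(rows=[[[0,4,4],0,0],[[0,5,6],0,0],[[0,5,6],0,0]])

```text
time: 31.38
tool_pos: [0.5747, 0.0754, 0.2593]
ee_rot: [[0.94, -0.34, 0.031], [-0.341, -0.94, 0.014], [0.024, -0.024, -0.999]]
wrist_force: [-0.1, 10.6, 14.6]
opening: 0.0
```

send_rows(rows=[[[0,-6,-15],0,0],[[0,-6,-50],0,0],[[0,0,-110],0,0],[[0,60,-150],0,0],[[0,120,-150],0,0],[[-60,120,-150],0,0],[[-120,120,-150],0,0],[[-180,120,-150],0,0],[[-180,120,-150],0,0]])

```text
time: 32.5
tool_pos: [0.357, 0.0226, 0.4032]
ee_rot: [[0.94, -0.339, 0.034], [-0.339, -0.941, 0.014], [0.028, -0.024, -0.999]]
wrist_force: [-0.0, 0.5, 0.1]
opening: 0.0003
```

Run:
```python
from h import *
ps=[robot.camera('top'),robot.camera('side')];save(ps[0],'t14');save(ps[1],'s14')
cv2.imwrite('pics/s14d.png',cv2.resize(ps[1]['img'][155:275,205:305,::-1],None,fx=5,fy=5,interpolation=cv2.INTER_CUBIC))
cv2.imwrite('pics/t14d.png',cv2.resize(ps[0]['img'][150:290,170:350,::-1],None,fx=4,fy=4,interpolation=cv2.INTER_CUBIC))
for q in('lever_grip','bar_middle','lid_top','sieve_stack','foot_face'):
  m=[robot.mark_of(x,q)[:3] for x in ps];print(q,[[(a['at'],round(a['p'],2)) for a in b] for b in m])
  if all(m):
    X=tri(ps,[a[0]['at'] for a in m]);print(X[1],RZ(P[2]).T@(X[0]-[P[0],P[1],0]))
rel()
```

```text
lever_grip [[([215.7, 196.2], 0.53), ([232.2, 216.3], 0.43)], [([256.7, 185.5], 0.79)]]
[0.9441254352649703, 0.8772046124415257] [-0.00267927  0.02429174  0.25464454]
bar_middle [[([227.3, 204.3], 0.7)], []]
lid_top [[([230.9, 208.1], 0.92), ([146.0, 213.1], 0.77), ([308.7, 246.1], 0.52)], [([186.7, 196.5], 0.85), ([257.3, 210.9], 0.81), ([271.3, 297.6], 0.77)]]
[38.59583550031442, 36.92522230131311] [0.08135194 0.02646885 0.20287504]
sieve_stack [[([232.8, 215.1], 0.92), ([150.4, 214.8], 0.92), ([232.5, 210.1], 0.74)], [([270.4, 325.8], 0.95), ([260.4, 238.0], 0.66), ([188.3, 220.8], 0.57)]]
[12.086780193117797, 13.220270405098066] [-0.00440078  0.02811389 -0.22658393]
foot_face [[([229.3, 207.5], 0.47)], [([271.0, 213.1], 0.73), ([259.0, 239.6], 0.69), ([258.3, 216.1], 0.55)]]
[7.221094077351463, 6.818679844805435] [-0.01633453 -0.00346662  0.1640527 ]
t 33.1 tcp [0.3604 0.0217 0.4018] F [-0.  -0.8 -0.7]
tcp in shaker [-0.1818 -0.0878  0.4018] tool y ang in shaker -1.563 j6 1.814
```

View pics/s14d.png

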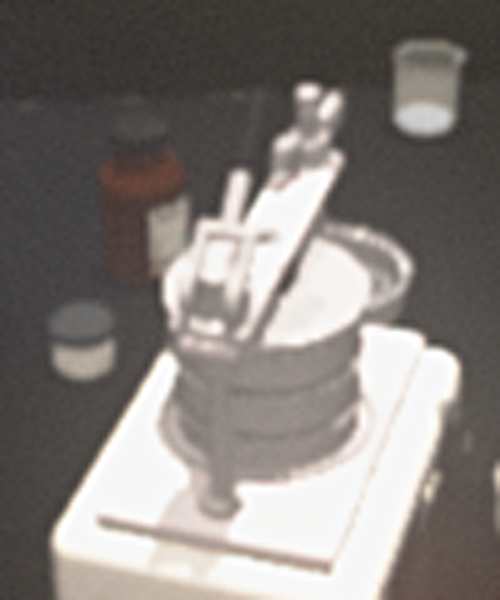

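View pics/t14d.png

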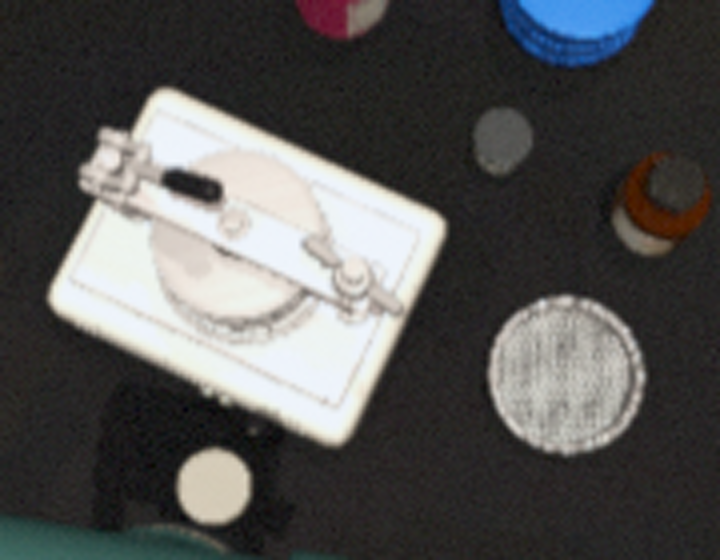

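Run:
```python
from h import *
ps=[robot.camera('top'),robot.camera('side')]
for n,uv in dict(lid=[(230.9,208.1),(257.3,210.9)],lid0=[(231.5,206.1),(258,208.5)],stack=[(232.8,215.1),(260.4,238)],stack0=[(233.8,215.2),(259.9,235.4)]).items():
    X,e=tri(ps,uv);print(n,RZ(P[2]).T@(X-[P[0],P[1],0]),e)
a=atz(ps[0],(246.25,210),.212);b=atz(ps[0],(270,227.5),.212);d=b-a
print(np.linalg.norm(d),'theta mod pi',(-(np.arctan2(d[1],d[0])-P[2]))%np.pi, 11.3%np.pi)
o=[cv2.imread('pics/top0.png'),cv2.cvtColor(ps[0]['img'],cv2.COLOR_RGB2BGR)]
q=[cv2.imread('pics/side0.png'),cv2.cvtColor(ps[1]['img'],cv2.COLOR_RGB2BGR)]
R=np.hstack([cv2.resize(i[170:240,185:275],None,fx=4,fy=4) for i in o]);S=np.hstack([cv2.resize(i[170:270,210:300],None,fx=3.2,fy=3.2) for i in q])
S=cv2.resize(S,(R.shape[1],int(S.shape[0]*R.shape[1]/S.shape[1])));im=np.vstack([R,S]);print(im.shape)
cv2.imwrite('pics/cmp.png',im[:600])
```

```text
lid [ 0.00206536 -0.00470742  0.16258411] [0.23176848587382198, 0.218271916319154]
lid0 [ 0.00325939 -0.00549421  0.16986665] [0.9474235900441351, 0.8888880972924829]
stack [-0.00318068 -0.0058761   0.0758765 ] [0.671061110946042, 0.6536549881988325]
stack0 [-0.00205799 -0.00893262  0.08193542] [0.2670697223171901, 0.25881799516134585]
0.06777968861023274 theta mod pi 1.7930278077276658 1.8752220392306214
(680, 720, 3)
```

View pics/cmp.png

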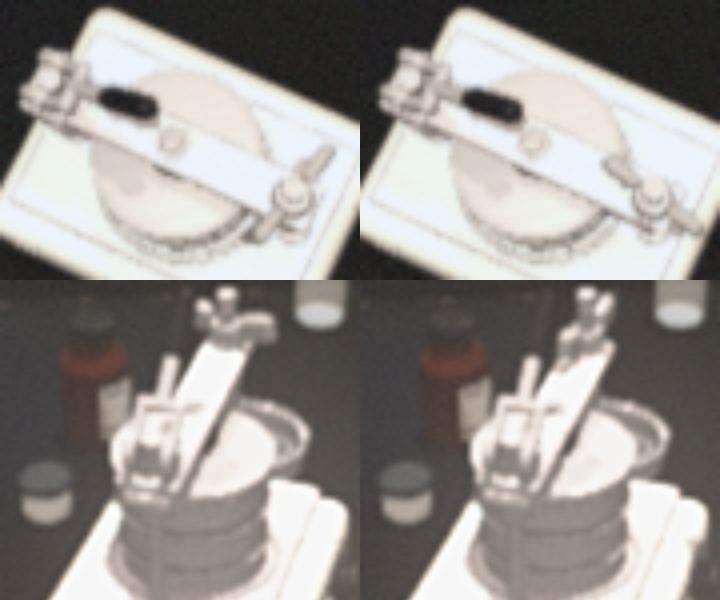

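The lever lies exactly as in the first, closed picture. The stack is unmoved and the wings are at about 11.2 to 11.3, so I hand in.

Run:
```python
from h import *
rel(); print(robot.job_done())
```

```text
t 33.2 tcp [0.3602 0.0218 0.4019] F [1.  0.4 0.1]
tcp in shaker [-0.182  -0.0878  0.4019] tool y ang in shaker -1.563 j6 1.814
the job is handed in; nothing more can be done
None
```

I opened the cam lever, screwed the wing nut down, closed the lever again and handed the job in at about 33 s. No verdict was reported.

- **Lever opening:** I flipped it over to its open side, at about 1.7 rad measured from the pictures, and backed off. It stayed there.
- **Wing nut:** I turned it in three gripped strokes from about 3.45 to 11.3 rad. The last picture puts the wings at about 11.2 rad.
- **Lever closing:** I pushed it back over. On the way its end jammed up under the finger linkage (about 20 N at the wrist), so I raised the tool and carried on.
- **Seating the lever:** It went over centre, and a final press of about 18 N moved it no further.

**Final checks:**
- The lever lies where it did in the first, closed picture, to about a pixel.
- The stack, jars, bottle and spare sieve look unmoved, and the arm is clear of everything.
- The foot's compression was not measured. The expected 2.9 mm or so comes only from the nut's turn and the given geometry.
- The network's stack and lid points sat 4 to 9 mm off the expected position, before and after alike. I put that down to network and calibration error, since the two sets of pictures agree.

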